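Back off a governor adjuster ratchet by one notch

ROBOT

A 6-joint arm with a two-finger parallel gripper is mounted at the origin on the work surface. World frame = base frame: x ahead of the robot, y to its left, z up, the work surface at z = 0. Lengths are in mm, angles in rad, forces in N, time in s.
With the tool pointing down it reaches from about 325 to 900 mm from the base axis. Payload 6.1 kg.
Tool frame: the origin (TCP) lies midway between the tips of the shut fingers; the grasp point (between the pads) lies 19 mm behind it (manip.hold_point_z is the distance from the TCP to the grasp point, in mm); z points along the fingers, y is the line along which they close (so a half turn about z gives the same grasp; the last joint's range is limited). The gripper opens to 85 mm and grips with 20 to 120 N. Pads are 22 mm wide; open, the fingers measure 114 mm over their backs; the gripper's body (76 mm by 85 mm) begins 54 mm behind the grasp point. The pads swing forward as they close: fully open they stand 13 mm farther back than shut.
Start: joints at [-1.448, 0.22, 1.526, -0, 1.395, -0.126], TCP at [153.894, -605.749, 231.3] pointing down, gripper open.
Joint ranges: [-2.98, 2.98], [-0.91, 2.08], [0.09, 2.57], [-1.24, 4.39], [0.2, 2.65], [-2.68, 2.68]. Speed limits (rad/s): [2.57, 2.57, 3.01, 3.14, 3.14, 3.14].

INTERFACE

Orientations are given as a rotation vector (axis times angle).
In Python, from station import manip gives the robot as it stands.
- The arm moves only by the tool move_arm, never from a script. Its argument "steps" is a list of rows, each a list of 3 entries, a list of its own where there are three numbers: the gripper command: -1 is shut, 1 is fully open, values between are in proportion, then the shift along the tool's x, y, z in mm, then the turn, a rotation vector about the tool's x, y, z in degrees. In form: [[fingers, [x, y, z], [rx, ry, rz]], ...]. A call has 1 to 10 rows; each row is the pose to reach, as a shift and turn from the pose commanded when the call began, along the tool's axes at that moment; what a row does not reach only later rows make up. A row lasts 1/12 s, in which the tool goes at most 41.7 mm and 7.16 degrees, less where a joint would pass 70% of its speed; a pose out of reach is approached as far as the arm can. A call with a gripper value outside its range is refused whole. The fingers move at their own pace and stop on an object; the grip force is fixed at half the most. Time passes only in rows, so rows that repeat a pose let the fingers close. It gives the time, the measured TCP pose, the force, the opening and the grip force at its end, in the units of the state.
- manip.get_obs(): the state, without advancing time (a new reading comes with each control period).
- manip.get_image(name): name is "scene" or "top"; returns (picture, depth): 480x640x3 uint8, blue, green, red; 480x640 float32, mm along the optical axis (not along the pixel's ray), 0 where there is no reading.
- manip.calibration(name): a dict with "K" (3x3 intrinsics, pixels), "R" (3x3) and "t" (3): a world point X has camera coordinates R X + t. Camera axes: x right, y down, z forward; pixel columns grow to the right and rows downward; lengths in mm; the calibration is good to about 2 mm. A picture is of the moment at which its call begins. calibration takes no time and is no camera call.
- manip.sign_off(): hands the job in; it is judged then, once.
The state is a dict: "time": time; "qpos": joint angles; "qvel": joint speeds; "effort": joint torques, N m; "tool_pos": TCP position; "tcp_rot": TCP orientation; "ft_force": force on the tool from outside, world axes, zero at the start; "ft_torque": the same for the moment, N m; "width": opening from 0.0 (shut) to 1.0 (fully open); "grasp_force": force on a finger pad.
Only numpy, scipy, OpenCV 4.12 (cv2) and the standard library are available. Lean on these libraries where they do the work, as an engineer would, in place of code of your own. Each camera call takes 0.05 s, during which the arm holds its last target. There are 200 camera calls.

TASK

In the tray, lift the ratchet pawl out of the adjuster wheel by pushing its upright tail over with a fingertip until it stays back, then push the peg on the wheel so that the wheel turns backward (clockwise from above) by one notch, and only one, and tip the pawl back so that its nose drops fully into that next notch. Do it all by pushing with the fingertips, and leave the loose parts where they lie.

Things in the scene. Friction and masses are not known exactly. Their poses are not given: they have to be found in the camera images.
- adjuster: the adjuster, fixed in the tray: green base plate 12 mm thick spanning x -90..90, y -85..125 mm, with a flat steel ratchet wheel and a dark pawl on it. Origin: underside of the plate (on the tray's floor, 4 mm above the bench), on the wheel's upright axis; z up. All offsets in these entries are in this frame. The tray's walls rise 26 mm above this origin
- wheel_hub (a point): top of the hub at the wheel's centre, 36 mm above the adjuster's origin. The wheel is a disc of 156 mm diameter, its face at z 28 mm; 10 saw teeth 9 mm high (tops at z 37) stand on the face in a ring of radius 48 to 76 mm, 36 degrees apart, each with a sheer face and a ramp, with flats about 20 mm long between them
- peg_top (a point): centre of the top of the upright steel peg on the wheel: 14 mm diameter, 47 mm tall (z 28 to 75), 38 mm from the wheel's axis. At wheel angle q it stands in the direction 0.314 - q rad from the adjuster's x axis (counter-clockwise from above positive), so it starts on the +y side and moves some 23 mm towards -y for one notch backward
- wheel (a joint): rad, positive = backward = clockwise from above; starts within 0.05 of 0; a notch is 0.628. Stiff (3 N at the peg), stays where left. The pawl seats only within about 0.08 of a whole notch. Short of that its nose lies on a ramp, and pushing further backward with the pawl let down drops it into the notch, where a sheer face catches it about 0.09 past the middle; too far, it stands on a tooth top
- pawl_hinge (a point): centre of the pawl's level hinge pin (along the adjuster's x axis) at x -62, y 85, z 46 mm, in a bracket of two 5 mm cheeks, 36 mm apart, reaching z 56 mm and y 75 to 115 mm
- pawl_head (a point): centre of the free-turning roller on the end of the pawl's upright tail: 16 mm in diameter, 28 mm long along the adjuster's x axis, 60 mm from the hinge and straight above it when the pawl is down (z 106 mm). The tail below it is a bar 20 mm wide (x) and 8 mm thick (y). It leans over towards +y as the pawl lifts
- pawl_nose (a point): middle of the underside of the pawl's nose (14 by 8 mm), 85 mm from the hinge towards -y on an arm 14 mm wide and 10 mm thick (its top at z 51 mm when down); when down the nose is 1 mm over the wheel's face
- pawl (a joint): rad: 0 = down, nose fully in the notch; grows as the nose lifts and the tail leans towards +y, to 1.05 at its stop. The roller is a weight: let go beyond about 0.7 the pawl falls over to its stop and stays there, below about 0.5 it falls down onto the wheel. A push of 1 to 2 N on the roller moves it
- orifice: loose brass flow orifice, a thick ring 64 mm outside, 26 mm bore, 12 mm high; origin under its centre; leave alone
- piston: loose ground steel piston standing upright, 40 mm diameter, 46 mm high with a small stub on top; origin under its centre; leave alone
- seal_ring: loose white ceramic seal ring, 60 mm outside, 42 mm bore, 9 mm high; origin under its centre; leave alone
- rack_piece: loose steel rack gear piece, 84 by 18 by 18 mm, long along its x; origin under its centre; leave alone

How it is judged:
By the outcome, as a careful person would: the job done as asked, in the order asked, and still so for the second after the job is handed in, with the robot touching nothing.
It also fails if it takes over 51 s, if anything falls off the work surface, if the arm or the gripper's body presses on something with over 40 N, if the wrist force passes 120 N, or if a joint passes its speed limit or range.

## Working session

There is one attempt and no reset: what is moved stays moved. The work goes in short steps, Python scripts to look and compute and a tool call to move; the robot and the scene stay as the last step left them, time stands still between calls to the robot, and variables do not carry over. Pictures are saved under pics/ and viewed, at most 10 in all, crops included, and the job is handed in when it is done.

Besides the shell and the picture viewer there is one more tool, called after ">>>" as a command line: name --argument value ..., lists and objects as JSON in quotes. move_arm: Moves the arm, as the interface text tells. Its arguments: {"type":"object","properties":{"steps":{"type":"array"}},"required":["steps"]}

```bash
mkdir -p pics; cat > h.py <<'E'
import numpy as np, cv2
from station import manip
def grab(n,f=None):
    im,d=manip.get_image(n)
    if f: cv2.imwrite('pics/'+f,im)
    return im,d
def cal(n):
    c=manip.calibration(n); return [np.array(c[k],float) for k in('K','R','t')]
def pts(n,d):
    K,R,t=cal(n); v,u=np.mgrid[:480,:640]
    c=np.stack([(u-K[0,2])/K[0,0]*d,(v-K[1,2])/K[1,1]*d,d],-1)
    return (c-t)@R
def proj(n,X):
    K,R,t=cal(n); c=np.atleast_2d(X)@R.T+t; p=c@K.T; return p[:,:2]/p[:,2:]
def ray(n,u,v,z):
    K,R,t=cal(n); o=-R.T@t; r=R.T@np.linalg.inv(K)@np.array([u,v,1.]); return o+r*(z-o[2])/r[2]
E
python3 - <<'E'
from h import *
for n in('scene','top'):
    im,d=grab(n,n+'0.png'); np.save(n+'0.npy',d)
    K,R,t=cal(n); print(n,-R.T@t,R[2],K[0,0])
o=manip.get_obs(); print(o['time'],o['tool_pos'],o['tcp_rot'],o['width'])
E
```

```text
scene [1261.49460821   27.58160004  703.1114615 ] [-0.71668285  0.01186414 -0.69729831] 536.7385604736235
top [500.10649242  38.53246374 969.03823162] [ 0.16364807  0.00386187 -0.98651122] 535.2924514200212
0.1 [ 153.85541034 -605.21195225  230.31491189] [-3.11558251e+00 -3.89615285e-01 -8.80062690e-05] 0.9961886455393916
```

View pics/scene0.png

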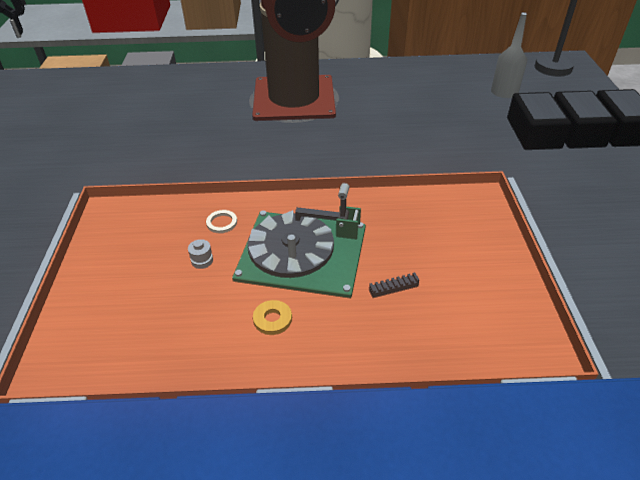

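View pics/top0.png

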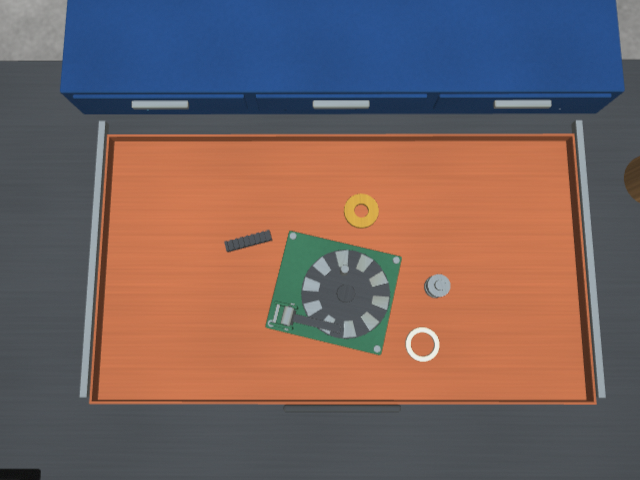

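The scene shows the adjuster with its roller at about (344,188) and the peg at about (291,245). The top view shows the hub at about (347,293), the peg at about (345,268) and the bracket at about (285,316). The adjuster's axes lie roughly along the world axes.

```bash
cat > m.py <<'E'
from h import *
def plate(n,im,z=16.):
    hsv=cv2.cvtColor(im,cv2.COLOR_BGR2HSV)
    m=cv2.inRange(hsv,(60,80,30),(90,255,200)); 
    m[:150]=0
    m=cv2.morphologyEx(m,cv2.MORPH_CLOSE,np.ones((5,5)))
    c=max(cv2.findContours(m,0,2)[0],key=cv2.contourArea); h=cv2.convexHull(c)[:,0]
    w=np.array([ray(n,u,v,z)[:2] for u,v in h],np.float32)
    return cv2.minAreaRect(w),cv2.boxPoints(cv2.minAreaRect(w))
if __name__=='__main__':
    for n in('top','scene'):
        im=cv2.imread(f'pics/{n}0.png'); r,b=plate(n,im); print(n,r); print(b)
    ims=[]
    for n,(x,y,w,h) in dict(top=(250,215,170,150),scene=(225,175,150,130)).items():
        im=cv2.imread(f'pics/{n}0.png')[y:y+h,x:x+w]; ims.append(cv2.resize(im,(400,int(h*400/w)),interpolation=cv2.INTER_CUBIC)[:340])
    hh=min(i.shape[0] for i in ims); cv2.imwrite('pics/crop0.png',np.hstack([i[:hh] for i in ims]))
    for n in('top','scene'):
        P=pts(n,np.load(n+'0.npy')); 
        m=(P[...,2]>70)&(P[...,2]<130)&(abs(P[...,0]-450)<160)&(abs(P[...,1]-50)<160)&(np.load(n+'0.npy')>0)
        k,l,s,c=cv2.connectedComponentsWithStats(m.astype(np.uint8))
        for i in range(1,k):
            q=P[l==i]; print(n,s[i],c[i].round(1),q.mean(0).round(1),q.max(0).round(1),q.min(0).round(1))
E
python3 m.py
```

```text
top ((570.978271484375, 11.314788818359375), (206.29440307617188, 176.75103759765625), 76.63742065429688)
[[ 461.1567   -68.61522]
 [ 633.12256 -109.4646 ]
 [ 680.7998    91.2448 ]
 [ 508.83398  132.09418]]
scene ((553.7688598632812, 18.110488891601562), (207.024658203125, 227.03781127929688), 76.71216583251953)
[[ 419.49753   -56.53904 ]
 [ 640.45703  -108.722115]
 [ 688.04016    92.76002 ]
 [ 467.0807    144.94308 ]]
top [341 266   8   8  54] [344.5 269.4] [603.2  -5.1  77.7] [609.2   0.8  82.4] [597.3 -11.   73.2]
top [281 306  13  20 186] [287.1 315.7] [525.4  88.2 115. ] [540.8  98.  119.9] [510.7  79.  108.9]
scene [338 183  11  30 210] [342.8 196.2] [531.6  89.1 103. ] [541.7  99.6 119. ] [509.   80.1  70. ]
scene [287 235   8   8  48] [290.7 238.2] [605.8  -3.7  76.8] [609.9   2.   80.4] [598.4 -10.3  70.5]
```

View pics/crop0.png

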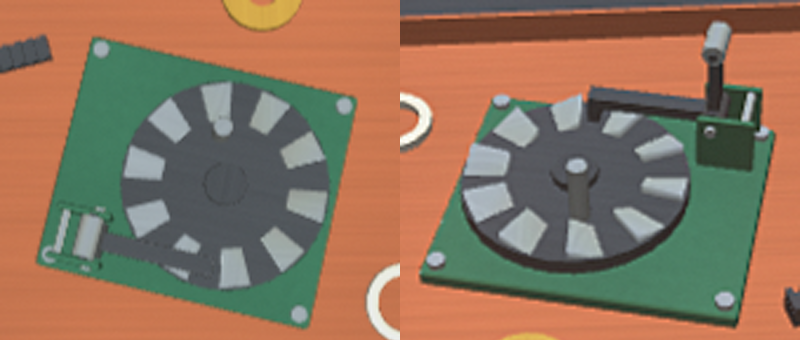

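```bash
cat > g.py <<'E'
from h import *
import sys
from scipy.spatial.transform import Rotation as Ro
O=np.array([566.4,-8.1,4.]); A=Ro.from_euler('z',-0.233).as_matrix()
def adj(p): return (np.asarray(p)-O)@A
def go(*targets):
    o=manip.get_obs(); T=Ro.from_rotvec(o['tcp_rot']).as_matrix(); p=np.array(o['tool_pos'])
    x=A.T@T[:,0]
    print('t',o['time'],'adj',adj(p).round(1),'yaw off deg',np.degrees(np.arctan2(x[1],x[0])).round(2),'F',(np.array(o['ft_force'])@A).round(2),'w',o['width'])
    for a in targets: print(a,'->',(T.T@(O+A@np.array(a,float)-p)).round(1))
def look(f=None):
    "roller / peg tops by depth in adjuster frame"
    for n in('top','scene'):
        im,d=grab(n,f and n+f); P=adj(pts(n,d))
        for nm,c,r,z0 in(('peg',(30,0),(30,30),66),('roller',(-62,110),(17,45),66)):
            m=(abs(P[...,0]-c[0])<r[0])&(abs(P[...,1]-c[1])<r[1])&(P[...,2]>z0)&(P[...,2]<125)&(d>0)
            if m.sum(): q=P[m]; print(n,nm,m.sum(),'med',np.median(q,0).round(1),'lo',np.percentile(q,3,0).round(1),'hi',np.percentile(q,97,0).round(1))
if __name__=='__main__': go(*[tuple(map(float,a.split(','))) for a in sys.argv[1:]])
E
python3 g.py -- 2>/dev/null; python3 -c "
from g import *
go((-62,45,150),(-62,45,98)); look()"
```

```text
t 0.1 adj [-263.5 -676.2  226.3] yaw off deg 27.61 F [ 0.37 -0.03 -0.3 ] w 0.9961886455393916
(-62, 45, 150) -> [ 512.8 -545.6   77.4]
(-62, 45, 98) -> [ 512.8 -545.5  129.4]
top peg 53 med [35.  11.2 74. ] lo [29.2  5.7 71.1] hi [41.1 17.1 77.2]
top roller 184 med [-62.   84.1 111.5] lo [-75.8  77.1 105.9] hi [-48.5  91.6 115. ]
scene peg 60 med [38.6 13.1 73.6] lo [31.2  7.1 66.3] hi [42.8 19.1 75.2]
scene roller 205 med [-53.5  86.5 107.6] lo [-74.9  79.3  69.7] hi [-46.4  93.1 114.3]
```

>>> move_arm --steps '[[-1,[260,-273,20],[0,0,14]],[-1,[513,-546,40],[0,0,27.6]],[-1,[513,-546,40],[0,0,27.6]],[-1,[513,-546,40],[0,0,27.6]],[-1,[513,-546,40],[0,0,27.6]],[-1,[513,-546,40],[0,0,27.6]],[-1,[513,-546,40],[0,0,27.6]],[-1,[513,-546,40],[0,0,27.6]],[-1,[513,-546,40],[0,0,27.6]],[-1,[513,-546,40],[0,0,27.6]]]'

```text
time: 1.03
tool_pos: [355.9, -239.9, 209.1]
tcp_rot: [3.12, -0.366, 0.001]
ft_force: [1.2, 0.3, 0.3]
width: 0.0
grasp_force: 0.0
```

```bash
python3 -c "
from g import *
go((-62,45,150),(-62,45,98))"
```

```text
t 1.0333 adj [-151.3 -274.1  205.1] yaw off deg -0.02 F [1.08 0.54 0.29] w 0.00014799576326367513
(-62, 45, 150) -> [  89.1 -319.2   55.1]
(-62, 45, 98) -> [  89.1 -319.2  107.1]
```

>>> move_arm --steps '[[-1,[85,-302,45],[0,0,0]],[-1,[85,-302,45],[0,0,0]],[-1,[85,-302,45],[0,0,0]],[-1,[85,-302,45],[0,0,0]],[-1,[85,-302,45],[0,0,0]],[-1,[85,-302,45],[0,0,0]],[-1,[85,-302,45],[0,0,0]],[-1,[85,-302,45],[0,0,0]],[-1,[85,-302,45],[0,0,0]],[-1,[85,-302,45],[0,0,0]]]'

```text
time: 1.87
tool_pos: [507.7, 33.7, 163.5]
tcp_rot: [3.121, -0.36, -0.002]
ft_force: [-0.3, 0.2, -0.9]
width: -0.004
grasp_force: 0.0
```

```bash
python3 -c "
from g import *
go((-62,45,98),(-62,55,98))"
```

```text
t 1.8667 adj [-66.7  27.1 159.5] yaw off deg 0.18 F [-0.31  0.14 -0.86] w -0.0036496649895299818
(-62, 45, 98) -> [  4.9 -17.9  61.5]
(-62, 55, 98) -> [  4.9 -27.9  61.5]
```

>>> move_arm --steps '[[-1,[3,-17,30],[0,0,0]],[-1,[3,-17,60],[0,0,0]],[-1,[3,-17,60],[0,0,0]],[-1,[3,-17,60],[0,0,0]],[-1,[3,-17,60],[0,0,0]]]'

```text
time: 2.28
tool_pos: [515.1, 47.3, 105.4]
tcp_rot: [3.12, -0.367, 0.002]
ft_force: [0.7, -0.3, 0.4]
width: -0.0
grasp_force: 0.0
```

```bash
python3 -c "
from g import *
go((-62,55,98),(-62,105,90)); look('1.png')
a=cv2.imread('pics/scene1.png')[100:300,220:420];cv2.imwrite('pics/c1.png',cv2.resize(a,(600,600)))"
```

```text
t 2.2833 adj [-62.7  42.  101.4] yaw off deg -0.07 F [ 0.73 -0.1   0.44] w -0.0004703080645235377
(-62, 55, 98) -> [  0.6 -13.    3.4]
(-62, 105, 90) -> [  0.6 -63.   11.4]
top peg 54 med [35.1 11.4 73.8] lo [29.2  5.7 70.9] hi [40.9 17.  77.6]
scene peg 60 med [39.4 13.3 73. ] lo [30.3  7.1 67.3] hi [42.6 19.4 76.3]
scene roller 206 med [-53.5  86.7 107.7] lo [-74.4  79.3  68.5] hi [-46.7  93.1 114. ]
```

View pics/c1.png

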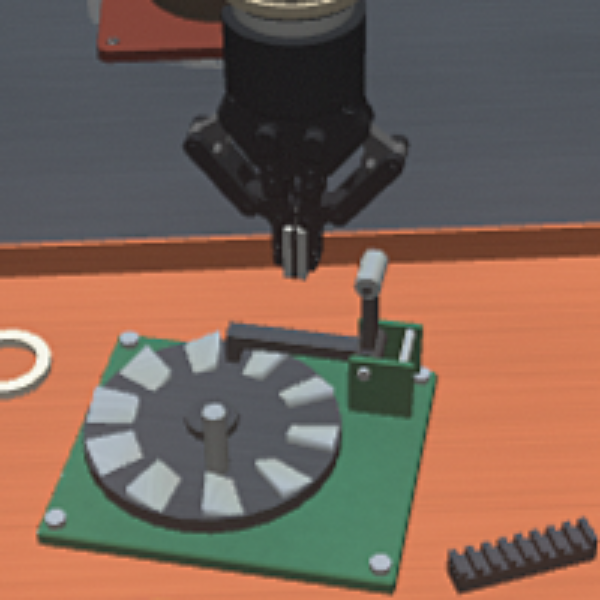

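>>> move_arm --steps '[[-1,[1,-10,1],[0,0,0]],[-1,[1,-18,1],[0,0,0]],[-1,[1,-28,2],[0,0,0]],[-1,[1,-38,3],[0,0,0]],[-1,[1,-44,5],[0,0,0]],[-1,[1,-49,6],[0,0,0]],[-1,[1,-54,9],[0,0,0]],[-1,[1,-58,11],[0,0,0]],[-1,[1,-58,11],[0,0,0]],[-1,[1,-58,11],[0,0,0]]]'

```text
time: 3.22
tool_pos: [528.8, 104.7, 92.6]
tcp_rot: [3.12, -0.364, -0.001]
ft_force: [0.1, -0.5, -0.2]
width: 0.002
grasp_force: 0.0
```

```bash
python3 -c "
from g import *
go((-62,105,90)); look()"
```

```text
t 3.2167 adj [-62.7 101.   88.6] yaw off deg 0.03 F [ 0.19 -0.49 -0.15] w 0.002203544116350474
(-62, 105, 90) -> [ 0.7 -4.  -1.4]
top peg 55 med [34.9 11.5 74.5] lo [29.4  5.8 69.2] hi [40.8 17.1 77.2]
scene peg 60 med [38.6 13.4 73.1] lo [31.2  7.5 66.9] hi [43.1 19.1 75. ]
scene roller 507 med [-55.2 109.4  92.7] lo [-71.9  67.6  66.9] hi [-47.6 136.3 123.4]
```

>>> move_arm --steps '[[-1,[0,-4,3],[0,0,0]],[-1,[0,-8,6],[0,0,0]],[-1,[0,-10,8],[0,0,0]],[-1,[0,-10,8],[0,0,0]],[-1,[0,-10,8],[0,0,0]],[-1,[0,-10,-20],[0,0,0]],[-1,[0,0,-60],[0,0,0]],[-1,[0,0,-90],[0,0,0]],[-1,[0,0,-90],[0,0,0]],[-1,[0,0,-90],[0,0,0]]]'

```text
time: 4.15
tool_pos: [531.0, 104.4, 186.0]
tcp_rot: [-3.119, 0.365, -0.009]
ft_force: [-0.3, -0.5, 0.3]
width: -0.002
grasp_force: 0.0
```

```bash
python3 -c "
from g import *
go((36,45,150),(36,45,50)); look('2.png')
a=cv2.imread('pics/scene2.png')[100:300,220:420];cv2.imwrite('pics/c2.png',cv2.resize(a,(600,600)))"
```

```text
t 4.15 adj [-60.5 101.3 182. ] yaw off deg -0.01 F [-0.16 -0.51  0.26] w -0.0016465091116561017
(36, 45, 150) -> [96.3 56.3 32.4]
(36, 45, 50) -> [ 95.7  56.5 132.4]
top peg 54 med [34.9 11.4 74.3] lo [29.4  5.7 71.5] hi [40.5 17.  77.1]
scene peg 61 med [39.  13.8 73.2] lo [31.   7.4 66.5] hi [44.1 19.1 75.7]
scene roller 307 med [-57.2 125.7  76.5] lo [-72.6  65.8  66.5] hi [-47.6 144.5  88.3]
```

View pics/c2.png

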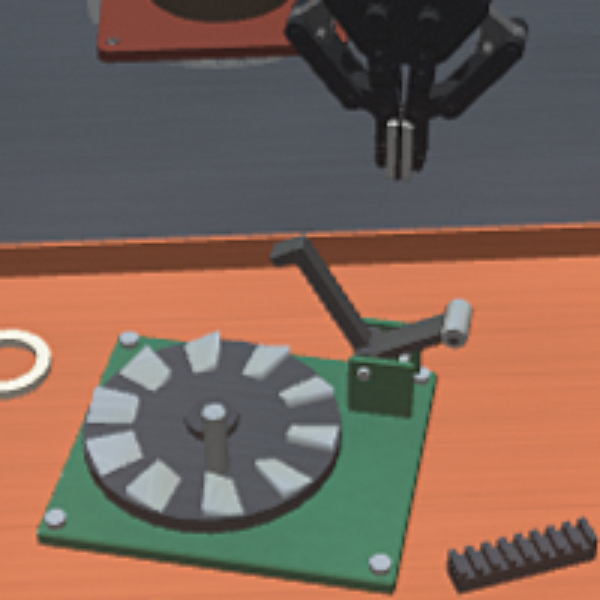

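Pawl rests at its stop (roller at about (455,320) in the crop); the wheel is unmoved. Next, the peg.

>>> move_arm --steps '[[-1,[40,23,0],[0,0,0]],[-1,[75,45,10],[0,0,0]],[-1,[96,57,40],[0,0,0]],[-1,[96,57,80],[0,0,0]],[-1,[96,57,110],[0,0,0]],[-1,[96,57,130],[0,0,0]],[-1,[96,57,130],[0,0,0]],[-1,[96,57,130],[0,0,0]]]'

```text
time: 4.92
tool_pos: [606.8, 27.1, 50.1]
tcp_rot: [3.12, -0.365, -0.01]
ft_force: [-0.2, -0.8, 0.6]
width: -0.001
grasp_force: 0.0
```

```bash
python3 -c "
from g import *
go((37,33,54),(37,16,54)); look()"
```

```text
t 4.9167 adj [31.2 43.6 46.1] yaw off deg 0.01 F [-0.02 -0.78  0.64] w -0.0013120470126406604
(37, 33, 54) -> [ 5.8 10.6 -7.9]
(37, 16, 54) -> [ 5.8 27.6 -7.9]
top peg 24 med [ 19.2   3.7 118.8] lo [ 18.9  -4.1 103.7] hi [ 23.6   8.  123.8]
top roller 152 med [-63.  136.6  81.2] lo [-75.9  65.8  68.2] hi [-49.3 143.6  86.9]
scene peg 343 med [ 41.1  12.5 106. ] lo [23.6 -3.6 68.7] hi [ 46.6  27.5 123.7]
scene roller 236 med [-58.6 132.4  76.7] lo [-73.5  71.8  66.5] hi [-46.7 144.8  84.6]
```

>>> move_arm --steps '[[-1,[6,6,-6],[0,0,0]],[-1,[6,10,-6],[0,0,0]],[-1,[6,14,-6],[0,0,0]],[-1,[6,18,-6],[0,0,0]],[-1,[6,20,-6],[0,0,0]],[-1,[6,22,-6],[0,0,0]],[-1,[6,22,-6],[0,0,0]]]'

```text
time: 5.6
tool_pos: [612.7, 3.8, 62.0]
tcp_rot: [-3.119, 0.366, -0.01]
ft_force: [2.6, 2.9, 2.9]
width: 0.002
grasp_force: 1.8
```

```bash
cat >> g.py <<'E'
def peg(f=None):
    im,d=grab('scene',f); P=adj(pts('scene',d))
    m=(P[...,0]>20)&(P[...,0]<50)&(abs(P[...,1])<45)&(P[...,2]>56)&(P[...,2]<72)&(d>0)
    q=P[m]; print('n',m.sum(),np.histogram(q[:,1],np.arange(-30,45,3)))
    m=(P[...,0]>20)&(P[...,0]<50)&(abs(P[...,1])<45)&(P[...,2]>40)&(P[...,2]<48)&(d>0); q=P[m]; print('low y',np.percentile(q[:,1],[3,50,97]) if m.sum() else 0,m.sum())
E
python3 -c "
from g import *
go((37,16,54)); peg('scene3.png')
a=cv2.imread('pics/scene3.png')[180:280,240:340];cv2.imwrite('pics/c3.png',cv2.resize(a,(600,600)))"
```

```text
t 5.6 adj [42.3 22.3 58. ] yaw off deg -0.02 F [1.84 3.39 2.95] w 0.0016326836023955842
(37, 16, 54) -> [-5.4  6.3  3.9]
n 70 (array([ 0,  0,  0,  0,  0,  0,  0,  0,  4,  7, 10, 12,  6,  5,  5,  0,  2,
        0,  0,  6,  4,  8,  1,  0]), array([-30, -27, -24, -21, -18, -15, -12,  -9,  -6,  -3,   0,   3,   6,
         9,  12,  15,  18,  21,  24,  27,  30,  33,  36,  39,  42]))
low y [-3.41340963  4.84881733  8.92073403] 28
```

View pics/c3.png

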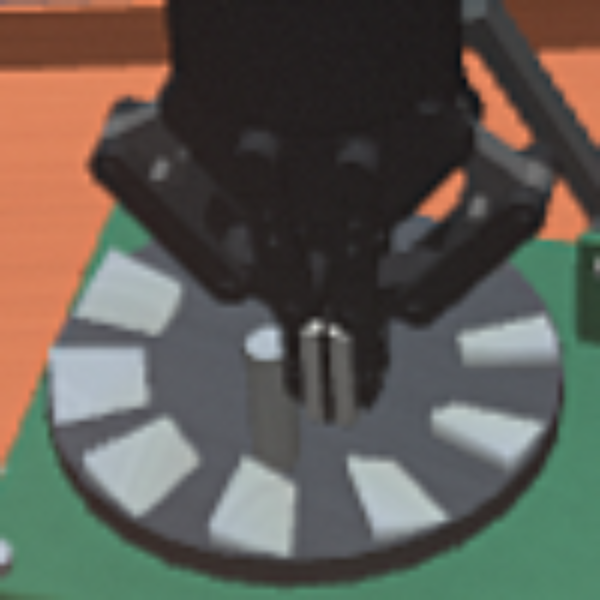

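>>> move_arm --steps '[[-1,[-2,3,2],[0,0,0]],[-1,[-3,6,3],[0,0,0]],[-1,[-3,9,3],[0,0,0]],[-1,[-3,11,3],[0,0,0]],[-1,[-3,11,3],[0,0,0]],[-1,[-3,11,3],[0,0,0]]]'

```text
time: 6.15
tool_pos: [604.8, -6.1, 56.6]
tcp_rot: [3.12, -0.365, 0.001]
ft_force: [1.1, 1.8, 1.6]
width: -0.004
grasp_force: 1.3
```

```bash
python3 -c "
from g import *
go((37,8,54)); peg()"
```

```text
t 6.15 adj [36.9 10.9 52.6] yaw off deg -0.01 F [0.7  1.98 1.63] w -0.004265694428589458
(37, 8, 54) -> [ 0.1  2.9 -1.4]
n 147 (array([ 0,  0,  0,  0,  3,  7, 12, 14, 10,  9, 10,  7,  9,  8, 12, 17,  9,
       11,  9,  0,  0,  0,  0,  0]), array([-30, -27, -24, -21, -18, -15, -12,  -9,  -6,  -3,   0,   3,   6,
         9,  12,  15,  18,  21,  24,  27,  30,  33,  36,  39,  42]))
low y [-15.58674398  -8.55779452  -3.09776246] 28
```

>>> move_arm --steps '[[-1,[0,1,0],[0,0,0]],[-1,[0,2,0],[0,0,0]],[-1,[0,2,0],[0,0,0]],[-1,[0,2,0],[0,0,0]],[-1,[0,-14,0],[0,0,0]],[-1,[0,-25,-10],[0,0,0]],[-1,[-20,-60,-50],[0,0,0]],[-1,[-20,-90,-80],[0,0,0]],[-1,[-20,-120,-110],[0,0,0]],[-1,[-20,-140,-110],[0,0,0]]]'

```text
time: 7.03
tool_pos: [619.4, 135.9, 171.7]
tcp_rot: [-3.12, 0.366, -0.009]
ft_force: [1.6, 0.4, 0.5]
width: 0.002
grasp_force: 0.0
```

```bash
python3 -c "
from g import *
go((-62,185,160),(-62,185,68)); look(); peg()"
```

```text
t 7.0333 adj [ 18.3 152.4 167.7] yaw off deg -0.01 F [1.43 0.77 0.52] w 0.0016104350046708834
(-62, 185, 160) -> [-80.3 -32.6   7.2]
(-62, 185, 68) -> [-80.9 -32.5  99.2]
top peg 56 med [ 34.9 -12.5  73.9] lo [ 29.5 -18.3  67.7] hi [41.1 -6.9 76.9]
top roller 133 med [-64.  134.9  81. ] lo [-76.   65.7  68.5] hi [-51.8 143.6  88.2]
scene peg 61 med [ 38.8 -10.9  73.1] lo [ 31.4 -17.3  66.2] hi [43.2 -5.  76.2]
scene roller 304 med [-57.4 125.6  76.4] lo [-72.8  65.9  66.5] hi [-47.7 144.5  87.3]
n 58 (array([ 0,  0,  0,  0, 10,  8, 14, 14, 12,  0,  0,  0,  0,  0,  0,  0,  0,
        0,  0,  0,  0,  0,  0,  0]), array([-30, -27, -24, -21, -18, -15, -12,  -9,  -6,  -3,   0,   3,   6,
         9,  12,  15,  18,  21,  24,  27,  30,  33,  36,  39,  42]))
low y [-17.27184656  -8.46542316  -5.24452638] 25
```

>>> move_arm --steps '[[-1,[-40,-16,0],[0,0,0]],[-1,[-80,-32,10],[0,0,0]],[-1,[-80,-32,40],[0,0,0]],[-1,[-80,-32,75],[0,0,0]],[-1,[-80,-32,97],[0,0,0]],[-1,[-80,-32,97],[0,0,0]],[-1,[-80,-32,97],[0,0,0]],[-1,[-80,-32,97],[0,0,0]]]'

```text
time: 7.85
tool_pos: [547.7, 183.9, 70.0]
tcp_rot: [3.12, -0.366, 0.001]
ft_force: [1.1, 0.2, 0.8]
width: -0.001
grasp_force: 0.0
```

```bash
python3 -c "
from g import *
go((-62,160,70),(-62,142,86),(-62,131,94))"
```

```text
t 7.85 adj [-62.5 182.5  66. ] yaw off deg -0.04 F [1.02 0.41 0.75] w -0.0009343796691253383
(-62, 160, 70) -> [ 0.5 22.5 -4. ]
(-62, 142, 86) -> [  0.5  40.5 -20. ]
(-62, 131, 94) -> [  0.5  51.5 -28. ]
```

>>> move_arm --steps '[[-1,[0,12,0],[0,0,0]],[-1,[0,20,-3],[0,0,0]],[-1,[0,27,-8],[0,0,0]],[-1,[0,33,-14],[0,0,0]],[-1,[0,38,-18],[0,0,0]],[-1,[0,43,-21],[0,0,0]],[-1,[0,48,-24],[0,0,0]],[-1,[0,53,-27],[0,0,0]],[-1,[0,57,-29],[0,0,0]],[-1,[0,57,-29],[0,0,0]]]'

```text
time: 8.68
tool_pos: [535.6, 130.1, 102.3]
tcp_rot: [-3.117, 0.365, -0.007]
ft_force: [-0.3, 0.4, -0.8]
width: 0.001
grasp_force: 0.0
```

```bash
python3 -c "
from g import *
go((-62,112,97)); look('4.png')
a=cv2.imread('pics/scene4.png')[120:300,230:410];cv2.imwrite('pics/c4.png',cv2.resize(a,(600,600)))"
```

```text
t 8.6833 adj [-61.9 127.3  98.3] yaw off deg -0.01 F [-0.36  0.3  -0.76] w 0.0012340505338794472
(-62, 112, 97) -> [-0.1 15.4  1.2]
top peg 55 med [ 35.  -12.6  73.9] lo [ 29.3 -18.2  69.9] hi [41.  -6.9 76.9]
scene peg 63 med [ 38.6 -11.2  72.9] lo [ 31.  -17.6  66.5] hi [42.6 -5.2 75.7]
scene roller 364 med [-53.5 105.5 109.3] lo [-72.2  90.2  72.1] hi [-47.1 138.5 122.9]
```

View pics/c4.png

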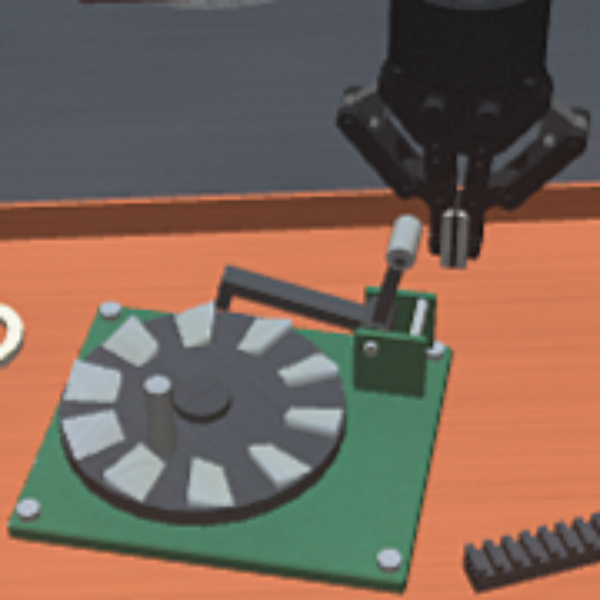

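The pawl is on its way down with the fingertip just behind the roller. I'll follow it, then back off and check.

>>> move_arm --steps '[[-1,[0,4,0],[0,0,0]],[-1,[0,8,0],[0,0,0]],[-1,[0,12,0],[0,0,0]],[-1,[0,12,0],[0,0,0]],[-1,[0,-10,0],[0,0,0]],[-1,[0,-40,-20],[0,0,0]],[-1,[0,-60,-50],[0,0,0]],[-1,[0,-60,-80],[0,0,0]],[-1,[0,-60,-80],[0,0,0]]]'

```text
time: 9.53
tool_pos: [551.5, 189.2, 184.8]
tcp_rot: [-3.118, 0.362, -0.015]
ft_force: [1.2, 0.6, 0.7]
width: 0.004
grasp_force: 0.0
```

```bash
python3 -c "
from g import *
go(); look('5.png')
P=adj(pts('top',manip.get_image('top')[1])); m=(abs(P[...,0]+62)<5)&(P[...,1]>0)&(P[...,1]<70)&(P[...,2]>40)
P0=adj(pts('top',np.load('top0.npy'))); m0=(abs(P0[...,0]+62)<5)&(P0[...,1]>0)&(P0[...,1]<70)&(P0[...,2]>40)
for Q in(P[m],P0[m0]): print(np.polyfit(Q[:,1],Q[:,2],1).round(3),np.median(Q[:,2]))
a=cv2.imread('pics/scene5.png')[170:300,230:370];b=cv2.imread('pics/top5.png')[230:360,260:400];cv2.imwrite('pics/c5.png',cv2.resize(np.hstack([a,b]),(800,371)))"
```

```text
t 9.5333 adj [-60.1 188.5 180.8] yaw off deg 0.1 F [1.05 0.87 0.68] w 0.004189491717022035
top peg 54 med [ 35.3 -12.6  74.1] lo [ 29.2 -18.3  68.6] hi [41.1 -6.9 76.8]
top roller 182 med [-62.3  84.1 111.5] lo [-75.8  77.2 106. ] hi [-48.5  91.8 115. ]
scene peg 62 med [ 38.7 -10.9  72.8] lo [ 30.  -17.2  66.2] hi [43.2 -5.2 75.8]
scene roller 210 med [-53.7  86.5 106.6] lo [-73.9  79.2  68.2] hi [-46.9  93.4 114.1]
[2.0000e-03 5.0086e+01] 50.137469849545276
[-8.0000e-03  5.0393e+01] 50.17967914261699
```

View pics/c5.png

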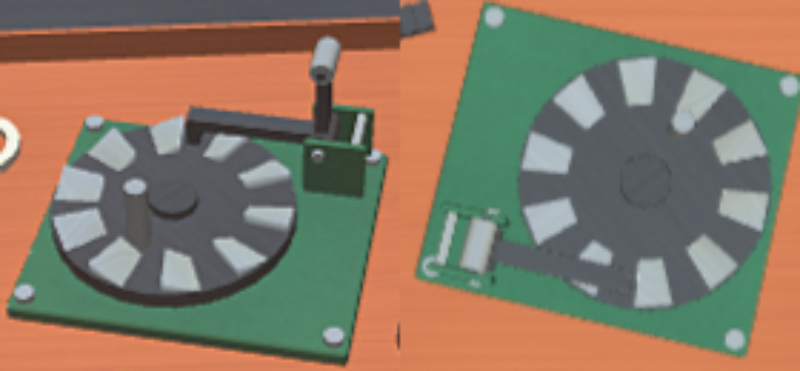

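The pawl is back at its starting reading, with its arm level and the roller at y 84, z 106. The peg has moved one notch (about 24 mm, to y about -12), and the arm is clear of everything.

```bash
python3 -c "
from station import manip
print(manip.sign_off())"
```

```text
the job is handed in; nothing more can be done
None
```

The job is handed in at about 9.6 s of the 51 s allowed: I pushed the pawl back to its stop, turned the wheel backward one notch, and tipped the pawl back so its nose is fully in that notch by the camera depth readings, with the arm clear and the loose parts untouched.

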